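# Fetch the turtle model from behind the still life

## Task

The turtle model stands on the plywood board, hemmed in behind a row of three things: first clear all three upright onto the cork mat without shifting the turtle, then stand the turtle on its feet in the middle of the round modelling stand. Only after that put each of the three back upright on the very spot where it stood at the start, because the class is still drawing that row. Tip nothing over, and do not shift the eraser or the sharpener.

Things in the scene. Friction and masses are not known exactly. Their poses are not given: they have to be found in the camera images.
- board: Fixed plywood board, 210 mm (its x, roughly away from the robot) by 290 (y), top 12 mm above the table; a strip 24 mm high runs along its far edge, x = 105 to 113 mm. Origin at table level under its centre. Three flat grey felt discs, 72 mm across, at x = -52 mm, y = -90, 0, +90 mm mark the spots of the three front things; which stands on which varies.
- mat: Fixed cork mat, the side area, 280 mm (its x, roughly away from the robot) by 120 mm (y), top 4 mm above the table; origin at table level under its centre. It lies left or right of the board. All three front things fit on it in a line about 90 mm apart if the cup's handle does not point at a neighbour.
- stand: Fixed round wooden modelling stand, 140 mm diameter, top face 22 mm above the table; origin at table level under its centre. It is on the other side of the board from the mat.
- turtle: Loose resin turtle, 0.2 kg, on the board. Oval shell 96 mm long (its x), 64 wide (y), upright sides from 13 to 29 mm height, dome top 46 mm; head to x = +74, tail to -58; feet at x = +-34 reach y = +-36, so grasp across the shell (along y) at its middle. Origin at sole level under the shell's centre. Its length runs roughly along the board's y; the row in front leaves no room for a finger.
- jar: Loose round specimen jar, 58 mm diameter, of glass with a paper band, with a steel lid 60 mm in diameter from 78 mm up to the top at 95 mm; about 0.25 kg. Origin at the centre of its underside, z up.
- cup: Loose white ceramic cup, 60 mm rim diameter, slightly narrower below, 72 mm tall, open at the top, with one handle at its +y side reaching 66 mm from the axis, 10 mm thick; 0.17 kg. Grasp it across, along its x. Origin at the centre of its underside. At the start the handle points roughly to the robot.
- pencil_block: Loose square wooden pencil holder, 56 x 56 mm and 70 mm tall, with five short blue pencils fixed in its top (tips up to 116 mm high, within 20 mm of the middle); about 0.22 kg. Origin at the centre of its underside, sides along its x and y, z up.
- eraser: Bystander: brown eraser, 24 x 50 x 18 mm high, on the table at the far left. Origin under its centre. Leave it alone.
- sharpener: Bystander: small black pencil sharpener, 36 x 45 mm, 30 mm high, on the table at the far right. Origin under its centre. Leave it alone.

How it is judged:
On the way, in this order (a step that is already met when the one before it is completed fails the run):
1. jar, cup and pencil block all stand upright, let go, on the cork mat, and the turtle has not been shifted by 20 mm (x of jar in the frame of mat between -0.14 and 0.14 m and y of jar in the frame of mat between -0.06 and 0.06 m and height (world z) of each of jar, cup, pencil_block below 0.01 m and contact force between each of jar, cup, pencil_block and the fingers below 0.3 N and linear speed of each of jar, cup, pencil_block below 0.03 m/s and angle between each of jar, cup, pencil_block's own z axis and vertical below 0.15 rad and x of cup in the frame of mat between -0.14 and 0.14 m and y of cup in the frame of mat between -0.06 and 0.06 m and x of pencil_block in the frame of mat between -0.14 and 0.14 m and y of pencil_block in the frame of mat between -0.06 and 0.06 m and distance of turtle from where it was at the start of the episode below 0.02 m), for 0.2 s.
2. the turtle stands let go in the middle of the modelling stand while the three others are still on the mat (horizontal distance between turtle and stand below 0.015 m and height (world z) of turtle between 0.017 and 0.028 m and contact force between each of turtle, jar, cup, pencil_block and the fingers below 0.3 N and linear speed of each of turtle, jar, cup, pencil_block below 0.03 m/s and angle between each of turtle, jar, cup, pencil_block's own z axis and vertical below 0.15 rad and x of jar in the frame of mat between -0.14 and 0.14 m and y of jar in the frame of mat between -0.06 and 0.06 m and height (world z) of each of jar, cup, pencil_block below 0.01 m and x of cup in the frame of mat between -0.14 and 0.14 m and y of cup in the frame of mat between -0.06 and 0.06 m and x of pencil_block in the frame of mat between -0.14 and 0.14 m and y of pencil_block in the frame of mat between -0.06 and 0.06 m), for 0.2 s.
At the end, for the whole second after the job is handed in: The turtle stands on its feet on the modelling stand, within 15 mm of its centre; jar, cup and pencil block each stand upright within 12 mm of where they stood at the start; everything let go and at rest (horizontal distance between turtle and stand below 0.015 m and height (world z) of turtle between 0.017 and 0.028 m and contact force between each of turtle, jar, cup, pencil_block and the fingers below 0.3 N and linear speed of each of turtle, jar, cup, pencil_block below 0.03 m/s and angle between each of turtle, jar, cup, pencil_block's own z axis and vertical below 0.15 rad and distance of each of jar, cup, pencil_block from where it was at the start of the episode below 0.012 m); the robot touches nothing.
It fails at once if a bystander (eraser, sharpener) is shifted by more than 15 mm (distance of any of eraser, sharpener from where it was at the start of the episode above 0.015 m).
It fails at once if one of the four things is tipped over (angle between any of jar, cup, pencil_block, turtle's own z axis and vertical above 0.7 rad).
It also fails if it takes over 131 s, if anything falls off the work surface, if the arm or the gripper's body presses on something with over 40 N, if the wrist force passes 120 N, or if a joint passes its speed limit or range.

## Robot

A 7-joint arm with a two-finger parallel gripper is mounted at the origin on the work surface. World frame = base frame: x ahead of the robot, y to its left, z up, the work surface at z = 0. Lengths are in m, angles in rad, forces in N, time in s.
With the tool pointing down it reaches from about 0.425 to 0.875 m from the base axis. Payload 4.7 kg.
Tool frame: the origin (TCP) lies midway between the tips of the shut fingers; the grasp point (between the pads) lies 19 mm behind it; z points along the fingers, y is the direction in which the jaws open and shut (so a half turn about z gives the same grasp; the last joint's range is limited). The gripper opens to 87 mm and grips with 3 to 60 N. Pads are 19 mm wide; open, the fingers measure 117 mm over their backs; the gripper's body (75 mm by 190 mm) begins 51 mm behind the grasp point.
Start: joints at [-1.22, 0.321, -0.07, 1.45, 0.023, 1.371, -0.057], TCP at [0.215, 0.613, 0.223] pointing down, gripper open.
Joint ranges: [-2.86, 2.86], [-0.3, 2.09], [-1.38, 1.24], [0.06, 2.45], [-1.56, 4.7], [0.09, 2.05], [-2.69, 2.69]. Speed limits (rad/s): [2.57, 2.57, 3.14, 3.14, 3.14, 3.14, 3.14].

## Interface

Orientations are given as a rotation vector (axis times angle).
In Python, from bench import get_state, eyes, job gives the robot as it stands. The module is installed in compiled form; this text tells all that it offers.
- The arm moves only by the shell command python3 -m jog 'ROWS' [FORCE]. ROWS is JSON, a list that holds one entry, the list of rows, each a list of 5 numbers: the opening, from 0 (shut) to 1 (fully open), then the shift along the tool's x, y, z in units of 40 mm (1.0 is 40 mm), then the turn about the tool's z in units of 5 degrees (1.0 is 5 degrees). In form: [[[jaw, dx, dy, dz, turn], ...]]. A call has 1 to 10 rows; each row shifts and turns the commanded pose from where the row before left it, along the tool's axes as they then stand; what a row does not reach is not made up. A row lasts 1/8 s, in which the tool goes at most 62.5 mm and 10.7 degrees, less where a joint would pass 70% of its speed; a pose out of reach is approached as far as the arm can. A call is refused whole if a number of a shift passes 1 or a number of a turn 1, either way. A call with a gripper value outside its range is refused whole. The fingers move at their own pace and stop on an object; FORCE is the grip in N (left out, the last holds). Time passes only in rows, so rows that do not move let the fingers close. It gives the time, the measured TCP pose, the force and the opening at its end, in the units of the state.
- get_state(): the state, without advancing time (a new reading comes with each control period).
- eyes.get_image(name): name is "scene" or "top" or "wrist"; returns (picture, depth): 480x640x3 uint8, red, green, blue; 480x640 float32, m along the optical axis (not along the pixel's ray), 0 where there is no reading.
- eyes.camera_params(name): a dict with "camera_matrix" (3x3 intrinsics, pixels), "k1" (the pictures are not rectified: a ray, as slopes to the right and down, at radius r is drawn at 1 + k1 r^2 times it, then the intrinsics apply), "pose" (4x4, takes a point from camera to world coordinates); the wrist camera has in their place "mount" (4x4, takes a point from camera to tool coordinates, whose origin is the TCP and whose axes are the flange's). Camera axes: x right, y down, z forward; pixel columns grow to the right and rows downward; lengths in m; the calibration is good to about 2 mm. A picture is of the moment at which its call begins: read the wrist's pose just before it. camera_params takes no time and is no camera call.
- job.close_job(): hands the job in, once; it reports no verdict.
The state is a dict: "time": time; "joint_positions": joint angles; "qd": joint speeds; "joint_torque": joint torques, N m; "position": TCP position; "tool_rot": TCP orientation; "ft_force": force on the tool from outside, world axes, zero at the start; "torque": the same for the moment, N m; "grip_width": opening from 0.0 (shut) to 1.0 (fully open).
Only numpy, scipy, OpenCV 4.12 (cv2) and the standard library are available. Lean on these libraries where they do the work, as an engineer would, in place of code of your own. Each camera call takes 0.05 s, during which the arm holds its last target. There are 200 camera calls.

## Working session

There is one attempt and no reset: what is moved stays moved. The work goes in short steps, Python scripts to look and compute and a shell command to move; the robot and the scene stay as the last step left them, time stands still between calls to the robot, and variables do not carry over. Pictures are saved under pics/ and viewed, about 12 in all and at most 16, crops included, and the job is handed in when it is done.

```bash
mkdir -p pics
cat > h.py <<'E'
import numpy as np,cv2
from bench import get_state,eyes
from scipy.spatial.transform import Rotation as R
def snap(n,f):
    s=get_state();im,d=eyes.get_image(n);cv2.imwrite(f'pics/{f}.png',im[:,:,::-1]);np.savez(f'pics/{f}.npz',im=im,d=d,pos=s['position'],rot=s['tool_rot']);return im,d
def pose(n,z=None):
    p=eyes.camera_params(n)
    if 'pose' in p: return p,np.array(p['pose'])
    T=np.eye(4);T[:3,:3]=R.from_rotvec(z['rot']).as_matrix();T[:3,3]=z['pos'];return p,T@np.array(p['mount'])
def cloud(n,f):
    z=np.load(f'pics/{f}.npz');p,T=pose(n,z);d=z['d'];K=np.array(p['camera_matrix'])
    v,u=np.mgrid[0:480,0:640];uv=np.stack([u,v],-1).reshape(-1,1,2).astype(float)
    r=cv2.undistortPoints(uv,K,np.array([p['k1'],0,0,0,0.])).reshape(480,640,2)
    P=np.dstack([r*d[...,None],d]);W=P@T[:3,:3].T+T[:3,3];W[d==0]=np.nan;return W,z['im'],r,T
def onplane(r,T,u,v,h):
    q=T[:3,:3]@np.append(r[v,u],1);o=T[:3,3];return o+q*(h-o[2])/q[2]
E
python3 - <<'E'
from h import *
s=get_state();print(s)
for n in('top','scene'):
    snap(n,n+'0');p=eyes.camera_params(n);print(n,p)
print(eyes.camera_params('wrist'))
E
```

```text
{'time': 0.0, 'joint_positions': array([-1.21986123,  0.32183317, -0.07009249,  1.4516723 ,  0.02262974,
        1.37078377, -0.05691839]), 'qd': array([ 1.43521109e-03, -9.76061946e-04,  1.03274874e-03, -1.13941930e-03,
        9.69426797e-05,  4.64011828e-04,  2.73844194e-04]), 'joint_torque': array([ 4.18418017e-05, -4.91277552e+01, -4.03557736e-01, -3.12530959e+01,
       -6.37645600e-02,  4.38608578e-02,  1.74302277e-04]), 'position': array([0.2146974 , 0.61293742, 0.22145633]), 'tool_rot': array([-5.26528992e-01, -3.09695417e+00,  2.98310556e-03]), 'ft_force': array([0.60854747, 0.5337454 , 0.10464774]), 'torque': array([-0.00127835, -0.05133457,  0.02488811]), 'grip_width': 1.0028281804071175}
top {'camera_matrix': array([[548.01882683,   0.        , 325.98745306],
       [  0.        , 548.01882683, 233.51934021],
       [  0.        ,   0.        ,   1.        ]]), 'k1': -0.1615733195942066, 'pose': array([[ 1.88331278e-02, -9.96813983e-01,  7.75061103e-02,
         4.91211591e-01],
       [-9.99655483e-01, -2.01907794e-02, -1.67704424e-02,
         1.03943999e-03],
       [
[... 476 characters left out ...]
19845859,  0.19596462],
       [-0.0055079 , -0.76040009, -0.64943157,  0.72037522],
       [ 0.        ,  0.        ,  0.        ,  1.        ]])}
{'camera_matrix': array([[429.06599375,   0.        , 321.1549979 ],
       [  0.        , 429.06599375, 226.26380754],
       [  0.        ,   0.        ,   1.        ]]), 'k1': -0.034632451309907594, 'mount': array([[-1.72563500e-05, -9.65946941e-01, -2.58740232e-01,
         6.99534708e-02],
       [ 9.99999922e-01, -1.18643499e-04,  3.76234401e-04,
        -1.38337183e-03],
       [-3.94120315e-04, -2.58740205e-01,  9.65946867e-01,
        -1.62778444e-01],
       [ 0.00000000e+00,  0.00000000e+00,  0.00000000e+00,
         1.00000000e+00]])}
```

View pics/top0.png

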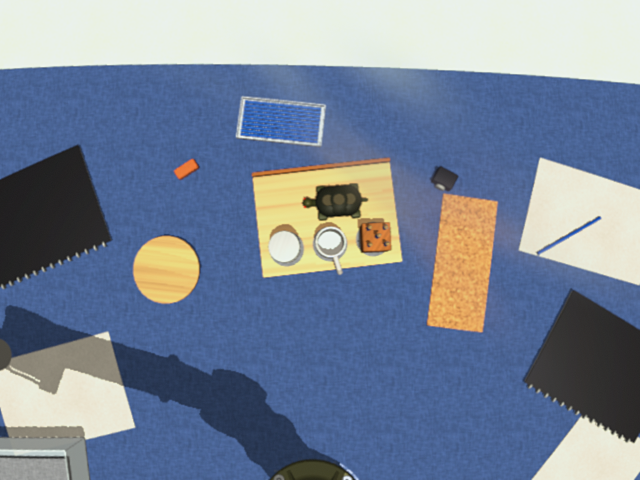

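View pics/scene0.png

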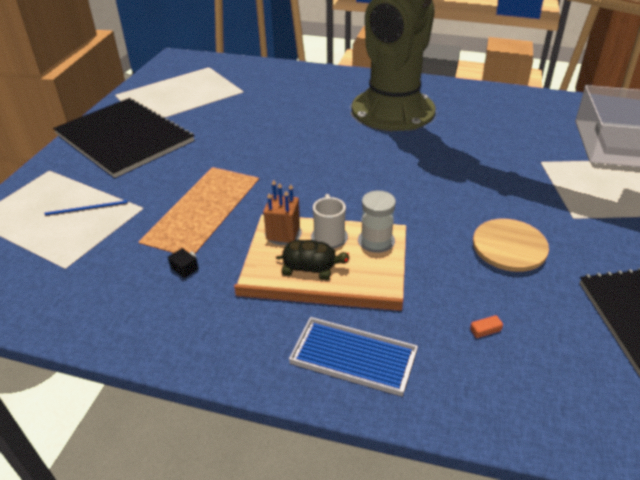

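The top view shows the stand at (166,269), the jar at (285,246), the cup at (330,240) with its handle toward (340,270), and the block at (375,236). The turtle is at (338,202) with its head to the left, and the mat is around (463,263). The scene view agrees with this.

Run:
```python
from h import *
W,im,r,T=cloud('top','top0')
c=cv2.resize(im[150:290,240:410],None,fx=4.5,fy=4,interpolation=cv2.INTER_CUBIC)
c=cv2.resize(im[150:290,240:410],None,fx=4,fy=4,interpolation=cv2.INTER_CUBIC)
cv2.imwrite('pics/c0.png',c[:,:,::-1])
hsv=cv2.cvtColor(im,cv2.COLOR_RGB2HSV)
def comp(mask,box,h,name):
    m=np.zeros((480,640),np.uint8);x0,x1,y0,y1=box;m[y0:y1,x0:x1]=mask[y0:y1,x0:x1]
    cs,_=cv2.findContours(m,cv2.RETR_EXTERNAL,cv2.CHAIN_APPROX_NONE);cc=max(cs,key=cv2.contourArea)
    P=np.array([onplane(r,T,u,v,h)[:2] for u,v in cc[:,0]]).astype(np.float32)*1000
    print(name,'rect',cv2.minAreaRect(P),'circ',cv2.minEnclosingCircle(P));return P
blue=((hsv[...,0]>95)&(hsv[...,0]<130)&(hsv[...,1]>90)).astype(np.uint8)
nb=1-blue
comp(nb,(415,510,180,345),.004,'mat')
comp(nb,(120,215,225,315),.022,'stand')
comp(nb,(245,408,155,285),.012,'board')
comp(nb,(165,205,150,190),.018,'eraser');comp(nb,(425,465,160,192),.03,'sharp')
# depth clusters on the board
for n,(x0,x1,y0,y1),zl in [('jar',(265,305,225,270),(.095,.12)),('cup',(310,352,220,260),(.07,.1)),('block',(355,396,215,258),(.075,.095)),('turtle',(315,365,180,225),(.035,.07))]:
    Q=W[y0:y1,x0:x1].reshape(-1,3);Q=Q[(Q[:,2]>zl[0])&(Q[:,2]<zl[1])]
    if len(Q)>3: print(n,len(Q),Q.mean(0).round(4),cv2.minAreaRect((Q[:,:2]*1000).astype(np.float32)),np.percentile(Q[:,2],[5,50,95]).round(4))
for u,v in((460,260),(166,269),(300,190),(230,230)):print(W[v,u])
```

```text
mat rect ((538.9954833984375, -307.07421875), (321.2155456542969, 204.50588989257812), 0.1763358861207962) circ ((537.8019409179688, -277.31182861328125), 175.18418884277344)
stand rect ((498.53167724609375, 311.84527587890625), (140.11741638183594, 141.49314880371094), 1.7550452947616577) circ ((498.4047546386719, 311.1395263671875), 72.0640869140625)
board rect ((619.9990234375, -27.664260864257812), (250.22503662109375, 326.981201171875), 3.6180286407470703) circ ((615.0428466796875, -23.803451538085938), 186.86074829101562)
eraser rect ((708.154052734375, 278.18756103515625), (29.439952850341797, 52.990657806396484), 35.00164031982422) circ ((709.1249389648438, 278.8863830566406), 27.407527923583984)
sharp rect ((687.9522705078125, -253.72811889648438), (50.03898620605469, 64.06434631347656), 60.397735595703125) circ ((686.642333984375, -254.5389404296875), 37.80116653442383)
jar 778 [0.546  0.0627 0.1074] ((545.7557373046875, 62.627586364746094), (58.675567626953125, 56.9156379699707), 2.255706787109375) [0.1043 0.1073 0.1106]
cup 224 [ 0.5575 -0.0258  0.0828] ((558.1626586914062, -24.78388214111328), (57.9764518737793, 59.20574188232422), 64.67801666259766) [0.0748 0.0839 0.0871]
block 721 [ 0.5696 -0.1132  0.0824] ((570.3467407226562, -113.82257843017578), (56.16271209716797, 55.963314056396484), 3.9279282093048096) [0.079  0.0824 0.086 ]
turtle 1259 [ 0.6431 -0.0395  0.0522] ((644.7437744140625, -40.50568389892578), (63.27848815917969, 94.07952117919922), 3.903909921646118) [0.0419 0.0531 0.0599]
[ 0.52952496 -0.30179924  0.00204853]
[0.49832391 0.30955257 0.02418384]
[0.66844956 0.03777096 0.01404544]
[ 0.58359256  0.18360866 -0.00384101]
```

View pics/c0.png

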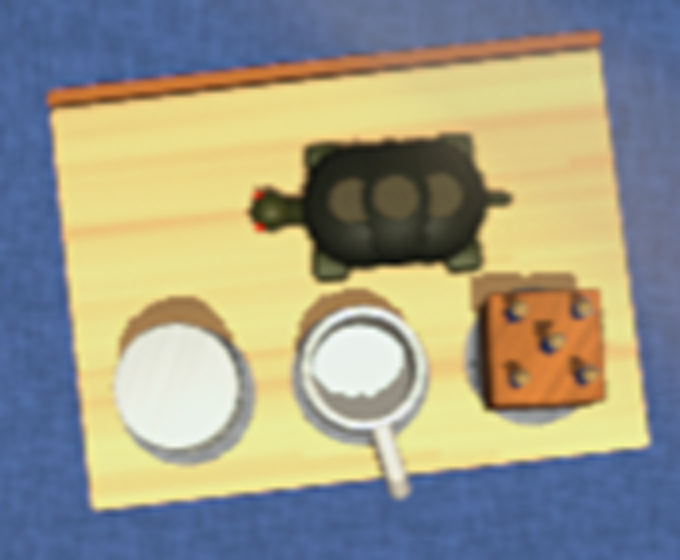

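The crop shows the jar lid centred at (178,387), the cup rim at (362,370) with the handle tip at (400,492), and the block's top from (488,290) to (605,408). The turtle has its head at (258,210) and its tail at (510,198). I'll measure the mat, the cup yaw and the turtle yaw next.

```bash
cat >> h.py <<'E'
def goto(x,y,z,yaw=None):
    s=get_state();M=R.from_rotvec(s['tool_rot']).as_matrix();cy=np.degrees(np.arctan2(M[1,1],M[0,1]))
    t=0 if yaw is None else (yaw-cy+180)%360-180
    M2=R.from_euler('z',t,degrees=True).as_matrix()@M
    d=M2.T@(np.array([x,y,z])-s['position'])
    print('at',np.round(s['position'],4),'yaw %.1f'%cy,'| turn units %.2f, then shift units'%(-t/5),np.round(d/.04,2),'q7 %.2f t %.1f grip %.2f'%(s['joint_positions'][6],s['time'],s['grip_width']*87))
E
python3 - <<'E'
from h import *
W,im,r,T=cloud('top','top0')
hsv=cv2.cvtColor(im,cv2.COLOR_RGB2HSV)
m=((hsv[...,0]<22)&(hsv[...,1]>110)&(hsv[...,2]>120)).astype(np.uint8);m[:,:415]=0;m[:,510:]=0;m[:180]=0;m[345:]=0
cs,_=cv2.findContours(m,0,1);cc=max(cs,key=cv2.contourArea)
P=np.array([onplane(r,T,u,v,.004)[:2] for u,v in cc[:,0]]).astype(np.float32)*1000;print('mat',cv2.minAreaRect(P))
q=lambda u,v,h:onplane(r,T,round(240+u/4),round(150+v/4),h)*1000
print('handle tip',q(400,492,.05),'rim',q(362,370,.084))
print('turtle head',q(258,210,.04),'tail',q(510,198,.035))
Q=W[215:258,355:396].reshape(-1,3);Q=Q[(Q[:,2]>.075)&(Q[:,2]<.095)]
Q=W[165:235,295:375].reshape(-1,3);Q=Q[(Q[:,2]>.033)&(Q[:,2]<.07)&(Q[:,0]>.605)];c=Q[:,:2]-np.mean(Q[:,:2],0);w,V=np.linalg.eigh(c.T@c);print('turtle axis',np.degrees(np.arctan2(*V[::-1,1])),Q.mean(0))
for n,b in(('board',[(93,510),(650,445),(598,50),(52,105)]),): print(n,[q(u,v,.012)[:2].round(0) for u,v in b])
goto(.570,-.1135,.20,95)
E
```

```text
mat ((524.8348388671875, -306.74761962890625), (119.50402069091797, 278.7240905761719), 83.16674041748047)
handle tip [497.86446807 -46.68695654  50.        ] rim [557.14332444 -24.82000597  84.        ]
turtle head [639.97083984  28.2471654   40.        ] tail [ 647.58950408 -102.03387687   35.        ]
turtle axis 94.86351042993044 [ 0.64270073 -0.03492551  0.05164582]
board [array([485., 110.]), array([ 525., -177.]), array([ 733., -150.]), array([696., 137.])]
at [0.2147 0.613  0.2216] yaw 70.7 | turn units -4.86, then shift units [ -7.27 -18.87   0.57] q7 -0.06 t 0.1 grip 87.27
```

```bash
python3 -m jog '[[[0.83,-0.3,-1,0,-0.97],[0.83,-0.3,-1,0,-0.97],[0.83,-0.3,-1,0,-0.97],[0.83,-0.3,-1,0,-0.97],[0.83,-0.3,-1,0,-0.98],[0.83,-0.5,-1,0,0],[0.83,-0.5,-1,0,0],[0.83,-0.5,-1,0,0],[0.83,-0.5,-1,0,0],[0.83,-0.5,-1,0,0]]]' 30; python3 -c "
from h import *
goto(.570,-.1135,.14,94)"
```

```text
time: 1.35
position: [0.3579, 0.2158, 0.2223]
tool_rot: [0.137, -3.138, -0.0]
ft_force: [1.0, -0.4, 0.0]
grip_width: 0.828
at [0.3579 0.2158 0.2223] yaw 95.0 | turn units 0.20, then shift units [-4.71 -8.58  2.06] q7 1.01 t 1.4 grip 72.04
```

```bash
python3 -m jog '[[[0.83,-0.5,-0.95,0,0.2],[0.83,-0.52,-0.95,0,0],[0.83,-0.52,-0.95,0,0],[0.83,-0.52,-0.95,0,0],[0.83,-0.52,-0.95,0,0],[0.83,-0.52,-0.95,0,0],[0.83,-0.52,-0.95,0.4,0],[0.83,-0.52,-0.95,0.8,0],[0.83,-0.52,-0.95,0.8,0],[0.83,0,0,0,0]]]'; python3 -c "
from h import *
goto(.570,-.1135,.064,94)
snap('wrist','w1')
"
```

```text
time: 2.6
position: [0.566, -0.114, 0.1389]
tool_rot: [0.101, -3.133, 0.005]
ft_force: [-1.0, 0.2, -0.3]
grip_width: 0.834
at [ 0.566  -0.114   0.1389] yaw 93.7 | turn units -0.06, then shift units [-0.11  0.01  1.87] q7 1.94 t 2.6 grip 72.58
```

View pics/w1.png

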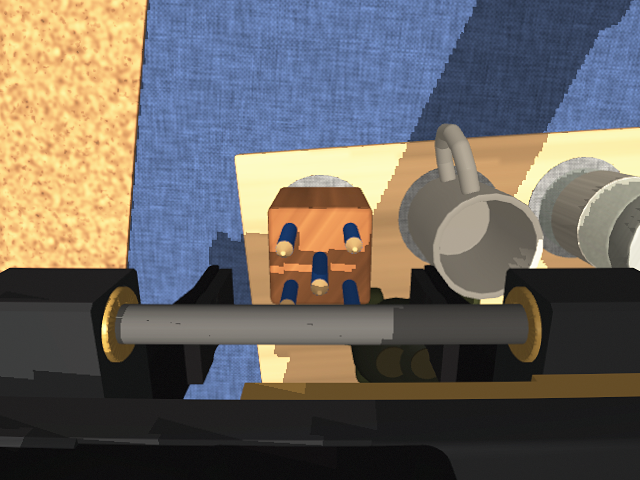

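The wrist view shows the block centred between the fingers: block centre at u=320, fingers at 232 and 411. Clear of the cup, so I'll descend and grip.

```bash
python3 -m jog '[[[0.83,-0.1,0,0.6,0],[0.83,0,0,0.6,0],[0.83,0,0,0.5,0],[0.83,0,0,0.17,0],[0.83,0,0,0,0],[0.4,0,0,0,0],[0.4,0,0,0,0],[0.4,0,0,0,0],[0.4,0,0,0,0]]]' 30; python3 -c "
from h import *
goto(.609,-.317,.064,90)"
```

```text
time: 3.78
position: [0.5729, -0.1115, 0.0688]
tool_rot: [-0.108, 3.137, -0.002]
ft_force: [0.5, -3.8, 5.5]
grip_width: 0.641
at [ 0.5729 -0.1115  0.0688] yaw 94.0 | turn units 0.79, then shift units [-0.9  -5.14  0.13] q7 1.99 t 3.8 grip 55.80
```

```bash
python3 -m jog '[[[0.4,0,0,-0.6,0],[0.4,0,0,-0.7,0],[0.4,-0.15,-0.8,0,0.8],[0.4,-0.15,-0.87,0,0],[0.4,-0.15,-0.87,0,0],[0.4,-0.15,-0.87,0,0],[0.4,-0.15,-0.87,0,0],[0.4,-0.15,-0.87,0,0],[0.4,0,0,0.3,0],[0.4,0,0,0,0]]]'; python3 -c "
from h import *
goto(.609,-.317,.0615,90)"
```

```text
time: 5.03
position: [0.6091, -0.3133, 0.1051]
tool_rot: [0.001, -3.138, -0.006]
ft_force: [-0.3, 0.4, -2.5]
grip_width: 0.637
at [ 0.6091 -0.3133  0.1051] yaw 90.0 | turn units 0.01, then shift units [-0.   -0.1   1.09] q7 2.27 t 5.0 grip 55.46
```

```bash
python3 -m jog '[[[0.4,0,-0.1,0.4,0],[0.4,0,0,0.4,0],[0.4,0,0,0.25,0],[0.4,0,0,0,0],[0.4,0,0,0,0]]]'; python3 -c "
from h import *
s=get_state();print(s['ft_force'].round(1))
goto(.609,-.317,.0615,90)"
```

```text
time: 5.65
position: [0.6105, -0.3198, 0.0662]
tool_rot: [-0.0, 3.141, -0.0]
ft_force: [-0.5, -0.9, -1.6]
grip_width: 0.641
[-0.5 -0.9 -1.6]
at [ 0.6105 -0.3198  0.0662] yaw 90.0 | turn units 0.00, then shift units [0.04 0.07 0.12] q7 2.29 t 5.7 grip 55.77
```

```bash
python3 -m jog '[[[0.4,0,0,0.08,0],[0.4,0,0,0,0],[0.4,0,0,0.06,0],[0.4,0,0,0,0],[0.4,0,0,0,0]]]'; python3 -c "
from h import *
s=get_state();print(s['ft_force'].round(1))
goto(.609,-.317,.0615,90)"
```

```text
time: 6.28
position: [0.6105, -0.3199, 0.0609]
tool_rot: [-0.0, 3.141, -0.0]
ft_force: [-0.8, 0.3, 2.2]
grip_width: 0.64
[-0.8  0.3  2.2]
at [ 0.6105 -0.3199  0.0609] yaw 90.0 | turn units 0.00, then shift units [ 0.04  0.07 -0.02] q7 2.30 t 6.3 grip 55.68
```

```bash
python3 -m jog '[[[0.83,0,0,0,0],[0.83,0,0,0,0],[0.83,0,0,0,0],[0.83,0,0,-0.6,0],[0.83,0,0,-0.9,0],[0.83,0,0,-0.9,0],[0.83,0,0.5,-0.1,-0.5],[0.83,0,0.8,0,-0.5],[0.83,0,0.9,0,-0.5],[0.83,0,0.9,0,0]]]'; python3 -c "
from h import *
goto(.5458,.0627,.053,97.5)"
```

```text
time: 7.52
position: [0.6004, -0.1935, 0.1588]
tool_rot: [0.209, -3.133, -0.002]
ft_force: [-0.6, 0.2, 0.5]
grip_width: 0.83
at [ 0.6004 -0.1935  0.1588] yaw 97.6 | turn units 0.03, then shift units [0.51 6.52 2.66] q7 2.17 t 7.5 grip 72.24
```

```bash
python3 -m jog '[[[0.83,0.07,0.93,0,0],[0.83,0.07,0.93,0,0],[0.83,0.07,0.93,0,0],[0.83,0.07,0.93,0,0],[0.83,0.07,0.93,0,0],[0.83,0.07,0.9,0,0],[0.83,0.07,0.9,0,0],[0.83,0,0,0.3,0],[0.83,0,0,0,0]]]'; python3 -c "
from h import *
goto(.5458,.0627,.053,97.5)
W,im,r,T=[None]*4
snap('wrist','w2')
"
```

```text
time: 8.65
position: [0.5464, 0.0567, 0.1465]
tool_rot: [0.207, -3.132, 0.002]
ft_force: [-0.2, -0.9, -0.6]
grip_width: 0.824
at [0.5464 0.0567 0.1465] yaw 97.6 | turn units 0.01, then shift units [-0.01  0.15  2.34] q7 1.65 t 8.7 grip 71.67
```

View pics/w2.png

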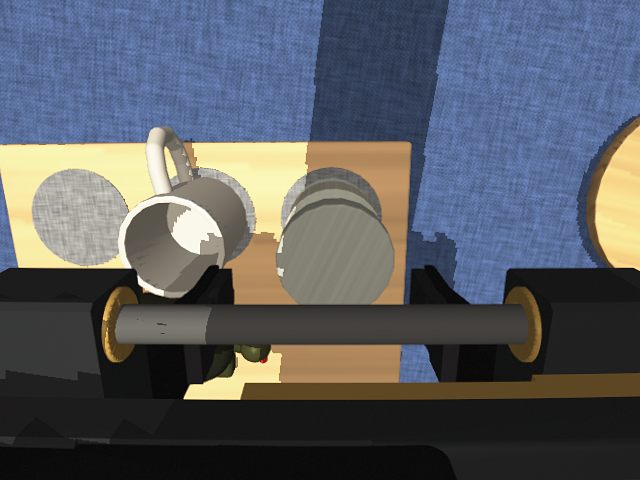

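The jar lid is at u≈335 against a finger midline of 321, about 6 mm off. That agrees with the computed shift.

```bash
python3 -m jog '[[[0.83,0,0.15,0,0],[0.83,0,0,0.5,0],[0.83,0,0,0.7,0],[0.83,0,0,0.7,0],[0.83,0,0,0.45,0],[0.83,0,0,0,0],[0.4,0,0,0,0],[0.4,0,0,0,0],[0.4,0,0,0,0],[0.4,0,0,0,0]]]' 30; python3 -c "
from h import *
s=get_state();print(s['ft_force'].round(1))
goto(.525,-.307,.053,90)"
```

```text
time: 9.95
position: [0.548, 0.0634, 0.0553]
tool_rot: [-0.206, 3.133, 0.001]
ft_force: [-0.2, 1.1, 6.4]
grip_width: 0.68
[-0.2  1.1  6.4]
at [0.548  0.0634 0.0553] yaw 97.5 | turn units 1.50, then shift units [ 0.58 -9.26  0.05] q7 1.70 t 9.9 grip 59.20
```

Width 59.2 suggests the pad tops may be catching the lid. I'll regrip 10 mm lower, on the band.

```bash
python3 -m jog '[[[0.83,0,0,0,0],[0.83,0,0,0,0],[0.83,0,0,0.25,0],[0.83,0,0,0,0],[0.4,0,0,0,0],[0.4,0,0,0,0],[0.4,0,0,0,0],[0.4,0,0,0,0]]]' 30; python3 -c "
from h import *
s=get_state();print(s['ft_force'].round(1))
goto(.525,-.307,.053,90)"
```

```text
time: 10.95
position: [0.5471, 0.0633, 0.0442]
tool_rot: [-0.206, 3.135, 0.001]
ft_force: [-0.3, 1.2, -0.7]
grip_width: 0.667
[-0.3  1.2 -0.7]
at [0.5471 0.0633 0.0442] yaw 97.5 | turn units 1.50, then shift units [ 0.55 -9.26 -0.22] q7 1.70 t 10.9 grip 58.03
```

```bash
python3 -m jog '[[[0.4,0,0,-0.5,0],[0.4,0,0,-0.8,0],[0.4,0,0,-0.8,0],[0.4,0,-0.5,-0.3,0.5],[0.4,0.05,-0.8,0,0.5],[0.4,0.08,-0.9,0,0.5],[0.4,0.08,-0.9,0,0],[0.4,0.08,-0.9,0,0],[0.4,0.08,-0.9,0,0],[0.4,0.08,-0.9,0,0]]]'; python3 -m jog '[[[0.4,0.08,-0.9,0,0],[0.4,0.08,-0.9,0,0],[0.4,0.08,-0.9,0,0],[0.4,0,-0.5,0,0],[0.4,0,0,0,0],[0.4,0,0,0,0]]]';python3 -c "
from h import *
goto(.525,-.307,.0362,90)"
```

```text
time: 12.2
position: [0.5335, -0.1732, 0.1384]
tool_rot: [-0.008, -3.138, 0.001]
ft_force: [0.1, -0.1, -2.7]
grip_width: 0.672
time: 12.95
position: [0.5252, -0.2971, 0.139]
tool_rot: [-0.002, -3.14, -0.002]
ft_force: [0.4, 0.8, -2.3]
grip_width: 0.667
at [ 0.5252 -0.2971  0.139 ] yaw 89.9 | turn units -0.02, then shift units [ 0.   -0.25  2.57] q7 2.25 t 12.9 grip 58.00
```

```bash
python3 -m jog '[[[0.4,0,-0.25,0.4,0],[0.4,0,0,0.8,0],[0.4,0,0,0.7,0],[0.4,0,0,0.45,0],[0.4,0,0,0.15,0],[0.4,0,0,0.05,0],[0.4,0,0,0,0],[0.4,0,0,0,0]]]'; python3 -c "
from h import *
s=get_state();print(s['ft_force'].round(1))
goto(.525,-.307,.0362,90)"
```

```text
time: 13.95
position: [0.5271, -0.3073, 0.0391]
tool_rot: [-0.0, 3.14, -0.001]
ft_force: [0.0, 0.0, -2.4]
grip_width: 0.667
[ 0.   0.  -2.4]
at [ 0.5271 -0.3073  0.0391] yaw 90.0 | turn units 0.00, then shift units [0.05 0.01 0.07] q7 2.34 t 13.9 grip 58.00
```

```bash
python3 -m jog '[[[0.4,0,0,0.06,0],[0.4,0,0,0.05,0],[0.4,0,0,0,0],[0.4,0,0,0,0]]]'; python3 -c "
from h import *
s=get_state();print(s['ft_force'].round(1))
goto(.558,-.025,.041,110)"
```

```text
time: 14.45
position: [0.5274, -0.3072, 0.0361]
tool_rot: [-0.0, 3.139, 0.001]
ft_force: [-2.8, 2.4, 10.5]
grip_width: 0.67
[-2.8  2.4 10.5]
at [ 0.5274 -0.3072  0.0361] yaw 90.0 | turn units -4.00, then shift units [-3.13  6.37 -0.11] q7 2.35 t 14.4 grip 58.31
```

```bash
python3 -m jog '[[[0.83,0,0,0,0],[0.83,0,0,0,0],[0.83,0,0,0,0],[0.83,0,0,-0.6,0],[0.83,0,0,-0.9,0],[0.83,0,0,-0.9,0],[0.83,0,0,-0.1,-1],[0.83,0,0.6,0,-1],[0.83,-0.4,0.7,0,-1],[0.83,-0.4,0.8,0,-1]]]'; python3 -c "
from h import *
goto(.558,-.025,.041,110)"
```

```text
time: 15.7
position: [0.542, -0.2151, 0.1328]
tool_rot: [0.552, -3.092, -0.002]
ft_force: [0.0, 0.3, -0.4]
grip_width: 0.828
at [ 0.542  -0.2151  0.1328] yaw 110.3 | turn units 0.05, then shift units [-2.    4.32  2.3 ] q7 2.43 t 15.7 grip 72.07
```

```bash
python3 -m jog '[[[0.83,-0.42,0.9,0,0],[0.83,-0.42,0.9,0,0],[0.83,-0.42,0.9,0,0],[0.83,-0.42,0.9,0,0],[0.83,-0.3,0.7,0,0],[0.83,0,0,0,0],[0.83,0,0,0,0]]]'; python3 -c "
from h import *
goto(.558,-.025,.041,110)
snap('wrist','w3')
"
```

```text
time: 16.58
position: [0.5572, -0.0291, 0.1332]
tool_rot: [0.547, -3.092, 0.0]
ft_force: [-0.1, -0.3, 0.2]
grip_width: 0.83
at [ 0.5572 -0.0291  0.1332] yaw 110.1 | turn units 0.01, then shift units [-0.06  0.09  2.31] q7 2.04 t 16.6 grip 72.20
```

View pics/w3.png

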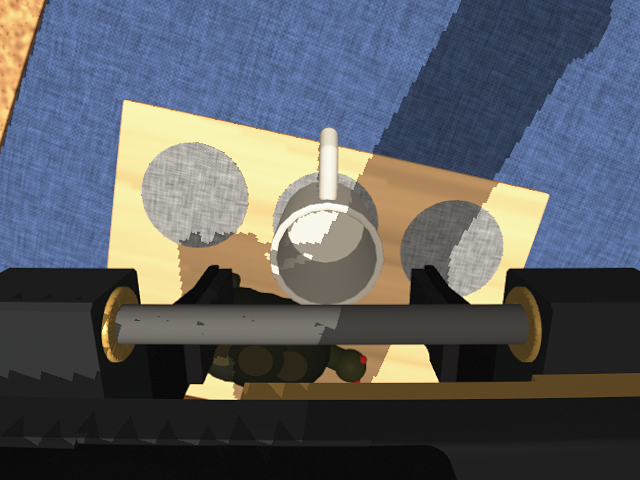

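The cup rim is at u≈327 (midline 321) and the handle points straight up the image, so it's aligned. Descending to grasp.

```bash
python3 -m jog '[[[0.83,-0.03,0.09,0.5,0],[0.83,0,0,0.8,0],[0.83,0,0,0.7,0],[0.83,0,0,0.35,0],[0.83,0,0,0,0],[0.4,0,0,0,0],[0.4,0,0,0,0],[0.4,0,0,0,0],[0.4,0,0,0,0]]]' 25; python3 -c "
from h import *
s=get_state();print(s['ft_force'].round(1))
goto(.441,-.297,.13,98)"
```

```text
time: 17.75
position: [0.5589, -0.0252, 0.0409]
tool_rot: [-0.545, 3.092, -0.0]
ft_force: [-1.0, -0.5, 5.5]
grip_width: 0.669
[-1.  -0.5  5.5]
at [ 0.5589 -0.0252  0.0409] yaw 110.0 | turn units 2.40, then shift units [ 3.86 -6.32 -2.23] q7 2.10 t 17.8 grip 58.24
```

```bash
python3 -m jog '[[[0.4,0,0,-0.5,0],[0.4,0,0,-0.7,0],[0.4,0,-0.3,-0.1,0.8],[0.4,0.2,-0.6,0,0.8],[0.4,0.45,-0.75,0,0.8],[0.4,0.5,-0.8,0,0],[0.4,0.5,-0.8,0,0],[0.4,0.5,-0.8,0,0],[0.4,0.5,-0.8,0,0],[0.4,0.5,-0.8,0,0]]]'; python3 -c "
from h import *
goto(.441,-.297,.033,98)"
```

```text
time: 19.0
position: [0.4696, -0.2702, 0.0913]
tool_rot: [0.212, -3.133, -0.001]
ft_force: [0.1, -0.4, -1.0]
grip_width: 0.671
at [ 0.4696 -0.2702  0.0913] yaw 97.7 | turn units -0.05, then shift units [ 0.8  -0.56  1.46] q7 2.35 t 19.0 grip 58.34
```

```bash
python3 -m jog '[[[0.4,0.35,-0.15,0,0],[0.4,0.25,-0.1,0.4,0],[0.4,0,0,0.6,0],[0.4,0,0,0,0],[0.4,0,0,0,0]]]'; python3 -c "
from h import *
goto(.441,-.297,.033,98)"
```

```text
time: 19.62
position: [0.4506, -0.2799, 0.0517]
tool_rot: [0.221, -3.134, -0.0]
ft_force: [-0.4, 0.0, -1.6]
grip_width: 0.67
at [ 0.4506 -0.2799  0.0517] yaw 98.1 | turn units 0.01, then shift units [ 0.3  -0.39  0.47] q7 2.42 t 19.6 grip 58.25
```

```bash
python3 -m jog '[[[0.4,0.28,-0.39,0,0],[0.4,0,0,0.2,0],[0.4,0,0,0.2,0],[0.4,0,0,0.08,0],[0.4,0,0,0,0],[0.4,0,0,0,0]]]'; python3 -c "
from h import *
s=get_state();print(s['ft_force'].round(1))
goto(.441,-.297,.033,98)"
```

```text
time: 20.38
position: [0.4417, -0.2962, 0.033]
tool_rot: [0.221, -3.133, -0.003]
ft_force: [-3.4, 3.4, 6.4]
grip_width: 0.668
[-3.4  3.4  6.4]
at [ 0.4417 -0.2962  0.033 ] yaw 98.1 | turn units 0.01, then shift units [ 0.02 -0.02 -0.  ] q7 2.49 t 20.4 grip 58.10
```

```bash
python3 -m jog '[[[0.83,0,0,0,0],[0.83,0,0,0,0],[0.83,0,0,0,0],[1,0,0,-0.6,0],[1,0,0,-0.9,0],[1,0,0,-0.9,0],[1,0,0,-0.3,1],[1,0,0,0,1],[1,0,0,0,1],[1,0,0,0,1]]]';python3 -m jog '[[[1,0,0.6,0,1],[1,0,0.6,0,1],[1,0,0.6,0,1],[1,0,0.6,0,1],[1,0,0.6,0,1],[1,0,0.6,0,1],[1,0,0.6,0,1],[1,0,0.6,0,1],[1,0,0.6,0,1],[1,0,0.6,0,1]]]'; python3 -m jog '[[[1,0.4,0.6,0,1],[1,0.4,0.6,0,1],[1,0.4,0.6,0,1],[1,0.4,0.6,0,1],[1,0.4,0,0,0.7],[1,0,0,0,0]]]'; python3 -c "
from h import *
goto(.644,-.042,.15,4.5)"
```

```text
time: 21.62
position: [0.4416, -0.2974, 0.1405]
tool_rot: [0.333, 3.124, 0.0]
ft_force: [-0.9, -0.0, -1.0]
grip_width: 0.999
time: 22.88
position: [0.5739, -0.105, 0.1404]
tool_rot: [-1.621, -2.691, -0.0]
ft_force: [0.3, 0.6, -1.5]
grip_width: 1.002
time: 23.62
position: [0.6382, 0.0051, 0.14]
tool_rot: [-2.128, -2.31, 0.001]
ft_force: [-0.5, -0.6, 0.4]
grip_width: 1.001
at [0.6382 0.0051 0.14  ] yaw 4.7 | turn units 0.04, then shift units [-1.18  0.05 -0.25] q7 0.29 t 23.6 grip 87.06
```

```bash
python3 -m jog '[[[1,-0.7,0,0,0],[1,-0.48,0.05,0,0],[1,0,0,0,0],[1,0,0,0,0]]]'; python3 -c "
from h import *
goto(.644,-.042,.014,4.5)
snap('wrist','w4');snap('top','top1')
W,im,r,T=cloud('top','top1');print(W[190:215,330:350].mean((0,1)))
"
```

```text
time: 24.12
position: [0.6439, -0.0432, 0.1405]
tool_rot: [-2.132, -2.307, -0.001]
ft_force: [-0.6, 0.1, -0.7]
grip_width: 0.999
at [ 0.6439 -0.0432  0.1405] yaw 4.5 | turn units 0.00, then shift units [0.03 0.01 3.16] q7 0.37 t 24.1 grip 86.89
[nan nan nan]
```

View pics/w4.png

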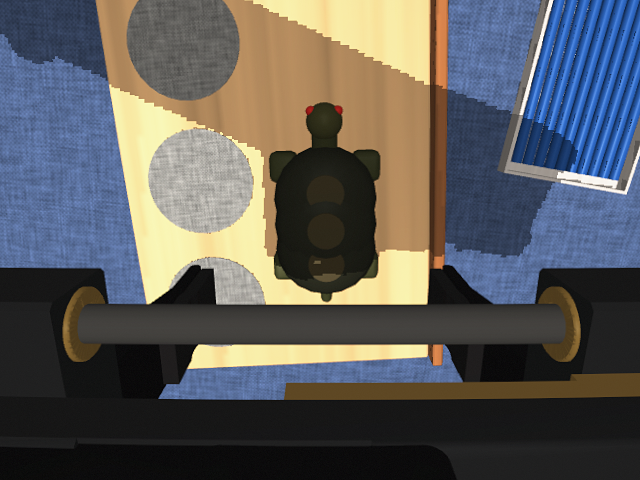

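View pics/top1.png

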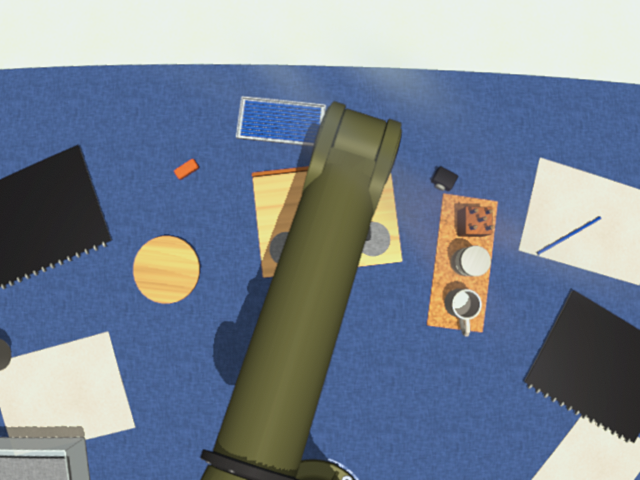

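The wrist view shows the turtle aligned: shell centred at (325,220) against a midline of about 322, with the strip at u≈430–446. The top view shows the block (475,220), jar (472,262) and cup (466,305) all upright on the mat.

Run:
```python
from h import *
W,im,r,T=cloud('wrist','w4')
q=lambda u,v,h:(onplane(r,T,u,v,h)*1000).round(1)
print('shell ends',q(325,147,.038),q(325,293,.038),'sides',q(275,215,.038),q(377,215,.038))
print('head',q(324,101,.04),'tail',q(326,301,.04),'feet',q(270,165,.02),q(380,165,.02))
print('strip',q(430,215,.024),q(433,250,.024),q(430,100,.024))
print('discs',q(183,43,.012),q(201,180,.012))
```

```text
shell ends [642.5   5.2  38. ] [650.3 -90.7  38. ] sides [614.2 -39.9  38. ] [678.9 -34.8  38. ]
head [639.7  32.1  40. ] tail [651.3 -95.6  40. ] feet [607.6 -10.7  20. ] [679.8  -5.   20. ]
strip [716.5 -35.1  24. ] [722.1 -59.4  24. ] [706.   38.5  24. ]
discs [547.5  61.6  12. ] [560.  -25.6  12. ]
```

```bash
python3 -m jog '[[[1,0,0.06,0.5,0],[1,0,0,0.8,0],[1,0,0,0.8,0],[1,0,0,0.6,0],[1,0,0,0.3,0],[1,0,0,0.12,0],[1,0,0,0,0]]]' 25; python3 -c "
from h import *
s=get_state();print(s['ft_force'].round(1))
goto(.6465,-.0425,.014,4.5)"
```

```text
time: 25.1
position: [0.6466, -0.0435, 0.016]
tool_rot: [2.132, 2.307, 0.001]
ft_force: [0.1, 0.1, 0.7]
grip_width: 0.997
[0.1 0.1 0.7]
at [ 0.6466 -0.0435  0.016 ] yaw 4.5 | turn units 0.00, then shift units [ 0.03 -0.    0.05] q7 0.44 t 25.1 grip 86.78
```

```bash
python3 -m jog '[[[0.5,0,0,0,0],[0.5,0,0,0,0],[0.5,0,0,0,0],[0.5,0,0,0,0],[0.5,0,0,-0.4,0],[0.5,0,0,-0.7,0],[0.5,0.4,-0.1,-0.3,0],[0.5,0.8,-0.25,0,0],[0.5,0.85,-0.3,0,0],[0.5,0.85,-0.3,0,0]]]';python3 -m jog '[[[0.5,0.85,-0.3,0,0],[0.5,0.85,-0.3,0,0],[0.5,0.85,-0.3,0,0],[0.5,0.85,-0.3,0,0],[0.5,0.85,-0.3,0,0],[0.5,0.85,-0.3,0,0],[0.5,0.8,-0.25,0,0],[0.5,0,0,0,0],[0.5,0,0,0,0]]]'; python3 -c "
from h import *
s=get_state();print(s['ft_force'].round(1))
goto(.4985,.3113,.026,4.5)"
```

```text
time: 26.35
position: [0.5979, 0.0717, 0.0716]
tool_rot: [-2.13, -2.307, -0.0]
ft_force: [-0.4, 1.4, -2.3]
grip_width: 0.728
time: 27.48
position: [0.4984, 0.2979, 0.0717]
tool_rot: [2.132, 2.308, -0.001]
ft_force: [-0.4, -0.6, -1.9]
grip_width: 0.726
[-0.4 -0.6 -1.9]
at [0.4984 0.2979 0.0717] yaw 4.5 | turn units 0.01, then shift units [0.33 0.03 1.14] q7 -0.28 t 27.5 grip 63.14
```

```bash
python3 -m jog '[[[0.5,0.31,0.03,0.3,0],[0.5,0,0,0.4,0],[0.5,0,0,0.25,0],[0.5,0,0,0.12,0],[0.5,0,0,0.06,0],[0.5,0,0,0,0],[0.5,0,0,0,0]]]'; python3 -c "
from h import *
s=get_state();print(s['ft_force'].round(1))
goto(.4985,.3103,.026,4.5)"
```

```text
time: 28.35
position: [0.4995, 0.3106, 0.027]
tool_rot: [2.132, 2.307, 0.001]
ft_force: [0.2, 0.0, -2.2]
grip_width: 0.727
[ 0.2  0.  -2.2]
at [0.4995 0.3106 0.027 ] yaw 4.5 | turn units 0.00, then shift units [-0.01 -0.03  0.02] q7 -0.25 t 28.4 grip 63.28
```

```bash
python3 -m jog '[[[0.5,0,0,0.06,0],[0.5,0,0,0,0],[0.5,0,0,0,0]]]'; python3 -c "
from h import *
s=get_state();print(s['ft_force'].round(1))
goto(.4985,.3103,.026,4.5)"
```

```text
time: 28.72
position: [0.4997, 0.3108, 0.0261]
tool_rot: [-2.132, -2.306, -0.002]
ft_force: [-3.2, -2.6, 9.4]
grip_width: 0.73
[-3.2 -2.6  9.4]
at [0.4997 0.3108 0.0261] yaw 4.5 | turn units 0.00, then shift units [-0.01 -0.03  0.  ] q7 -0.25 t 28.7 grip 63.54
```

```bash
python3 -m jog '[[[1,0,0,0,0],[1,0,0,0,0],[1,0,0,0,0],[1,0,0,-0.5,0],[1,0,0,-0.9,0],[1,0,0,-0.9,0],[1,0,0,-0.6,0],[1,0,0,0,0]]]';python3 -m jog '[[[0.83,-0.6,0,0,-1],[0.83,-0.6,0,0,-1],[0.83,-0.6,0,0,-1],[0.83,-0.6,-0.2,0,-1],[0.83,-0.6,-0.3,0,-1],[0.83,-0.6,-0.4,0,-1],[0.83,-0.5,-0.5,0,-1],[0.83,-0.5,-0.5,0,-1],[0.83,-0.4,-0.5,0,-1],[0.83,-0.3,-0.6,0,-1]]]';python3 -m jog '[[[0.83,0,-0.8,0,-1],[0.83,0,-0.8,0,-1],[0.83,0,-0.8,0,-1],[0.83,0,-0.8,0,-1],[0.83,0,-0.8,0,-1],[0.83,0,-0.8,0,-1],[0.83,0,-0.6,0,-1],[0.83,0,0,0,-1],[0.83,0,0,0,-0.7]]]'
python3 - <<'E'
from h import *
goto(.4417,-.2962,.033,98)
im,d=snap('top','top2')
W,im,r,T=cloud('top','top2')
Q=W[225:315,120:215].reshape(-1,3);Q=Q[(Q[:,2]>.045)&(Q[:,2]<.09)];print(len(Q),Q.mean(0),cv2.minAreaRect((Q[:,:2]*1000).astype(np.float32)),Q[:,2].max())
c=np.hstack([cv2.resize(im[220:320,110:225],None,fx=3.3,fy=3.3),cv2.resize(im[190:290+50,400:515],None,fx=3.3,fy=3.3)[:330]]);cv2.imwrite('pics/c2.png',c[:,:,::-1])
E
```

```text
time: 29.72
position: [0.501, 0.3112, 0.1435]
tool_rot: [2.133, 2.306, 0.009]
ft_force: [-0.3, -0.5, -0.7]
grip_width: 0.997
time: 30.98
position: [0.4905, 0.0502, 0.1397]
tool_rot: [-0.954, -2.993, 0.001]
ft_force: [0.6, 0.4, -0.5]
grip_width: 0.832
time: 32.1
position: [0.414, -0.1477, 0.1396]
tool_rot: [0.221, -3.133, -0.001]
ft_force: [-0.2, 0.3, -0.6]
grip_width: 0.827
at [ 0.414  -0.1477  0.1396] yaw 98.1 | turn units 0.01, then shift units [-0.17 -3.78  2.66] q7 1.80 t 32.1 grip 71.99
1368 [0.49789093 0.3154919  0.06121526] ((497.2210388183594, 326.5147399902344), (61.6142578125, 121.87273406982422), 4.939908981323242) 0.07251916327560592
```

View pics/c2.png

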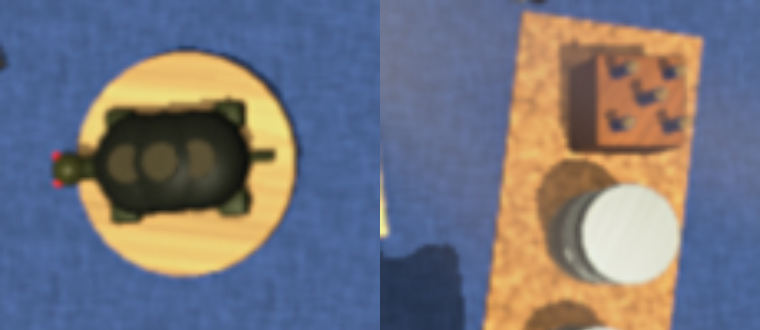

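The left half shows the turtle standing in the middle of the stand, shell from (93,160) to (250,158), with the stand centre at (187,163) and some parallax. In the right half the block and jar stand on the mat. I'll check that offset numerically and go on to the cup.

```bash
python3 -m jog '[[[0.83,0,-0.7,0,0],[0.83,0,-0.9,0,0],[0.83,0,-0.9,0,0],[0.83,-0.1,-0.8,0,0],[0.83,-0.07,-0.35,0,0],[0.83,0,0,0,0],[0.83,0,0,0,0]]]'
python3 - <<'E'
from h import *
goto(.4417,-.2962,.033,98)
W,im,r,T=cloud('top','top2')
q=lambda u,v,h:(onplane(r,T,round(110+u/3.3),round(220+v/3.3),h)*1000).round(1)
a=q(93,160,.048);b=q(250,158,.048);print('shell mid',(a+b)/2,'stand',(q(78,163,.022)+q(297,163,.022))/2,(q(187,50,.022)+q(187,276,.022))/2)
E
```

```text
time: 33.02
position: [0.4413, -0.2902, 0.1398]
tool_rot: [0.219, -3.133, -0.002]
ft_force: [-0.1, 0.7, 1.0]
grip_width: 0.831
at [ 0.4413 -0.2902  0.1398] yaw 98.0 | turn units -0.00, then shift units [ 0.01 -0.15  2.67] q7 2.47 t 33.0 grip 72.30
shell mid [499.95 311.6   48.  ] stand [498.35 308.6   22.  ] [497.55 308.25  22.  ]
```

```bash
python3 -m jog '[[[0.83,0,-0.12,0.5,0],[0.83,0,0,0.8,0],[0.83,0,0,0.8,0],[0.83,0,0,0.5,0],[0.83,0,0,0.05,0],[0.83,0,0,0,0],[0.4,0,0,0,0],[0.4,0,0,0,0],[0.4,0,0,0,0],[0.4,0,0,0,0]]]' 25; python3 -m jog '[[[0.4,0,0,-0.5,0],[0.4,0,0,-0.8,0]]]';  python3 -c "
from h import *
goto(.558,-.0252,.09,110)"
```

```text
time: 34.28
position: [0.4429, -0.296, 0.0348]
tool_rot: [-0.219, 3.133, -0.0]
ft_force: [-1.0, 1.1, 5.7]
grip_width: 0.667
time: 34.52
position: [0.4413, -0.2955, 0.0866]
tool_rot: [0.218, -3.132, -0.001]
ft_force: [0.8, 1.0, -1.5]
grip_width: 0.668
at [ 0.4413 -0.2955  0.0866] yaw 98.0 | turn units -2.41, then shift units [-5.05  5.35 -0.09] q7 2.55 t 34.5 grip 58.11
```

```bash
python3 -m jog '[[[0.4,-0.2,0.5,0,0],[0.4,-0.5,0.78,0,0],[0.4,-0.5,0.78,0,-0.4],[0.4,-0.52,0.78,0,-0.5],[0.4,-0.55,0.75,0,-0.5],[0.4,-0.6,0.72,0,-0.5],[0.4,-0.65,0.7,0,-0.5],[0.4,-0.65,0.65,0,0],[0.4,0,0,0,0],[0.4,0,0,0,0]]]';  python3 -c "
from h import *
goto(.558,-.0252,.0428,110)"
```

```text
time: 35.78
position: [0.5561, -0.0373, 0.0861]
tool_rot: [0.547, -3.093, 0.002]
ft_force: [-0.1, 0.2, -2.1]
grip_width: 0.672
at [ 0.5561 -0.0373  0.0861] yaw 110.0 | turn units 0.01, then shift units [-0.15  0.27  1.08] q7 2.23 t 35.8 grip 58.51
```

```bash
python3 -m jog '[[[0.4,-0.15,0.27,0.2,0],[0.4,0,0,0.4,0],[0.4,0,0,0.25,0],[0.4,0,0,0.15,0],[0.4,0,0,0,0],[0.4,0,0,0,0]]]';  python3 -c "
from h import *
s=get_state();print(s['ft_force'].round(1))
goto(.5585,-.0252,.0428,110)"
```

```text
time: 36.52
position: [0.5584, -0.0253, 0.0465]
tool_rot: [-0.545, 3.093, -0.0]
ft_force: [-0.4, -0.9, -1.2]
grip_width: 0.667
[-0.4 -0.9 -1.2]
at [ 0.5584 -0.0253  0.0465] yaw 110.0 | turn units -0.00, then shift units [-0.    0.    0.09] q7 2.25 t 36.5 grip 58.02
```

```bash
python3 -m jog '[[[0.4,0,0,0.09,0],[0.4,0,0,0.06,0],[0.4,0,0,0,0],[0.4,0,0,0,0]]]';  python3 -c "
from h import *
s=get_state();print(s['ft_force'].round(1))
goto(.5274,-.3072,.036,90)"
```

```text
time: 37.02
position: [0.5587, -0.0251, 0.0428]
tool_rot: [-0.545, 3.093, 0.003]
ft_force: [-7.3, 1.2, 19.1]
grip_width: 0.67
[-7.3  1.2 19.1]
at [ 0.5587 -0.0251  0.0428] yaw 110.0 | turn units 4.00, then shift units [ 0.78 -7.05  0.16] q7 2.26 t 37.0 grip 58.33
```

```bash
python3 -m jog '[[[0.4,0,0,-0.04,0],[0.83,0,0,0,0],[0.83,0,0,0,0],[0.83,0,0,0,0],[0.83,0,0,-0.6,0],[0.83,0,0,-0.9,0],[0.83,0,0,-0.9,0],[0.83,0,-0.5,0,0],[0.83,0,-0.8,0,0.8],[0.83,0,-0.8,0,0.8]]]';  python3 -m jog '[[[0.83,0,-0.85,0,0.8],[0.83,0.1,-0.85,0,0.8],[0.83,0.1,-0.85,0,0.8],[0.83,0.1,-0.85,0,0]]]';python3 -c "
from h import *
goto(.5274,-.3072,.036,90)"
```

```text
time: 38.28
position: [0.5852, -0.1049, 0.1377]
tool_rot: [-0.327, 3.124, 0.0]
ft_force: [1.0, -0.4, 0.7]
grip_width: 0.833
time: 38.78
position: [0.5869, -0.2413, 0.1373]
tool_rot: [-0.0, -3.141, 0.001]
ft_force: [-0.7, 0.6, -0.2]
grip_width: 0.83
at [ 0.5869 -0.2413  0.1373] yaw 90.0 | turn units -0.00, then shift units [ 1.49 -1.65  2.53] q7 2.28 t 38.8 grip 72.19
```

```bash
python3 -m jog '[[[0.83,0.7,-0.6,0,0],[0.83,0.7,-0.6,0,0],[0.83,0,-0.15,0,0],[0.83,0,0,0,0],[0.83,0,0,0,0]]]';python3 -c "
from h import *
goto(.5274,-.3072,.036,90)"
```

```text
time: 39.4
position: [0.5321, -0.293, 0.1375]
tool_rot: [-0.004, 3.142, 0.001]
ft_force: [-0.2, -0.8, -0.7]
grip_width: 0.832
at [ 0.5321 -0.293   0.1375] yaw 90.1 | turn units 0.03, then shift units [ 0.12 -0.36  2.54] q7 2.38 t 39.4 grip 72.37
```

```bash
python3 -m jog '[[[0.83,0.1,-0.36,0,0],[0.83,0,0,0.5,0],[0.83,0,0,0.8,0],[0.83,0,0,0.8,0],[0.83,0,0,0.45,0],[0.83,0,0,0,0],[0.4,0,0,0,0],[0.4,0,0,0,0],[0.4,0,0,0,0],[0.4,0,0,0,0]]]' 30;python3 -c "
from h import *
s=get_state();print(s['ft_force'].round(1))
goto(.5475,.0632,.14,97.5)"
```

```text
time: 40.65
position: [0.5278, -0.3084, 0.0367]
tool_rot: [-0.001, 3.14, 0.001]
ft_force: [-0.1, 2.7, 6.5]
grip_width: 0.669
[-0.1  2.7  6.5]
at [ 0.5278 -0.3084  0.0367] yaw 90.0 | turn units -1.49, then shift units [-1.71  9.15 -2.57] q7 2.48 t 40.6 grip 58.24
```

```bash
python3 -m jog '[[[0.4,0,0,-0.5,0],[0.4,0,0,-0.8,0],[0.4,0,0,-0.8,0],[0.4,0,0.5,-0.3,-0.5],[0.4,-0.1,0.8,0,-0.5],[0.4,-0.2,0.9,0,-0.5],[0.4,-0.2,0.9,0,0],[0.4,-0.2,0.9,0,0],[0.4,-0.2,0.9,0,0],[0.4,-0.2,0.9,0,0]]]'; python3 -m jog '[[[0.4,-0.2,0.9,0,0],[0.4,-0.2,0.9,0,0],[0.4,-0.2,0.9,0,0],[0.4,-0.1,0.5,0,0],[0.4,0,0,0,0],[0.4,0,0,0,0]]]';python3 -c "
from h import *
goto(.5472,.063,.0447,97.5)"
```

```text
time: 41.9
position: [0.5471, -0.0727, 0.1324]
tool_rot: [-0.204, 3.134, -0.0]
ft_force: [0.2, -0.7, -2.5]
grip_width: 0.675
time: 42.65
position: [0.5582, 0.0551, 0.132]
tool_rot: [-0.202, 3.135, -0.002]
ft_force: [-0.8, -1.2, -2.8]
grip_width: 0.672
at [0.5582 0.0551 0.132 ] yaw 97.4 | turn units -0.03, then shift units [0.25 0.23 2.18] q7 1.82 t 42.6 grip 58.46
```

```bash
python3 -m jog '[[[0.4,0.25,0.2,0,0],[0.4,0,0,0.5,0],[0.4,0,0,0.8,0],[0.4,0,0,0.5,0],[0.4,0,0,0.28,0],[0.4,0,0,0.05,0],[0.4,0,0,0,0],[0.4,0,0,0,0]]]';python3 -c "
from h import *
s=get_state();print(s['ft_force'].round(1))
goto(.5472,.063,.0447,97.5)"
```

```text
time: 43.65
position: [0.5481, 0.0642, 0.0474]
tool_rot: [-0.206, 3.133, 0.001]
ft_force: [-0.7, -0.3, -1.5]
grip_width: 0.668
[-0.7 -0.3 -1.5]
at [0.5481 0.0642 0.0474] yaw 97.5 | turn units 0.00, then shift units [ 0.03 -0.03  0.07] q7 1.88 t 43.6 grip 58.15
```

```bash
python3 -m jog '[[[0.4,0.03,-0.03,0.07,0],[0.4,0,0,0.05,0],[0.4,0,0,0,0],[0.4,0,0,0,0]]]';python3 -c "
from h import *
s=get_state();print(s['ft_force'].round(1))
goto(.6105,-.32,.15,90)"
```

```text
time: 44.15
position: [0.5476, 0.0638, 0.0443]
tool_rot: [-0.207, 3.133, 0.004]
ft_force: [-4.8, 1.8, 15.8]
grip_width: 0.667
[-4.8  1.8 15.8]
at [0.5476 0.0638 0.0443] yaw 97.6 | turn units 1.51, then shift units [-1.58 -9.59 -2.66] q7 1.89 t 44.1 grip 58.00
```

```bash
python3 -m jog '[[[0.4,0,0,-0.04,0],[0.83,0,0,0,0],[0.83,0,0,0,0],[0.83,0,0,0,0],[0.83,0,0,-0.6,0],[0.83,0,0,-0.95,0],[0.83,0,0,-0.95,0],[0.83,0,0,-0.2,0],[0.83,-0.1,-0.8,0,0.5],[0.83,-0.1,-0.9,0,0.5]]]';  python3 -m jog '[[[0.83,-0.15,-0.9,0,0.5],[0.83,-0.2,-0.9,0,0],[0.83,-0.2,-0.9,0,0],[0.83,-0.2,-0.9,0,0],[0.83,-0.2,-0.9,0,0],[0.83,-0.2,-0.9,0,0],[0.83,-0.2,-0.9,0,0],[0.83,-0.1,-0.9,0,0],[0.83,0,-0.4,0,0],[0.83,0,0,0,0]]]';python3 -c "
from h import *
goto(.6105,-.32,.061,90)"
```

```text
time: 45.4
position: [0.5613, -0.0036, 0.1504]
tool_rot: [0.07, -3.14, -0.0]
ft_force: [0.5, -0.8, 0.2]
grip_width: 0.834
time: 46.65
position: [0.62, -0.3087, 0.1505]
tool_rot: [-0.004, -3.14, -0.001]
ft_force: [0.3, 0.3, 0.1]
grip_width: 0.831
at [ 0.62   -0.3087  0.1505] yaw 89.9 | turn units -0.03, then shift units [ 0.24 -0.28  2.24] q7 2.35 t 46.6 grip 72.33
```

```bash
python3 -m jog '[[[0.83,0.24,-0.28,0,0],[0.83,0,0,0.5,0],[0.83,0,0,0.8,0],[0.83,0,0,0.6,0],[0.83,0,0,0.35,0],[0.83,0,0,0,0],[0.4,0,0,0,0],[0.4,0,0,0,0],[0.4,0,0,0,0],[0.4,0,0,0,0]]]' 30;python3 -c "
from h import *
s=get_state();print(s['ft_force'].round(1))
goto(.572,-.1125,.11,94)"
```

```text
time: 47.9
position: [0.6122, -0.3198, 0.0626]
tool_rot: [0.0, 3.14, -0.002]
ft_force: [0.1, -1.8, 4.4]
grip_width: 0.64
[ 0.1 -1.8  4.4]
at [ 0.6122 -0.3198  0.0626] yaw 90.0 | turn units -0.80, then shift units [ 0.64  5.24 -1.19] q7 2.41 t 47.9 grip 55.70
```

```bash
python3 -m jog '[[[0.4,0,0,-0.6,0],[0.4,0,0,-0.7,0],[0.4,0.05,0.6,0,-0.8],[0.4,0.12,0.9,0,0],[0.4,0.12,0.9,0,0],[0.4,0.12,0.9,0,0],[0.4,0.12,0.9,0,0],[0.4,0.1,0.75,0,0],[0.4,0,0,0,0],[0.4,0,0,0,0]]]';python3 -c "
from h import *
goto(.5735,-.1122,.0706,94)"
```

```text
time: 49.15
position: [0.5743, -0.1236, 0.1141]
tool_rot: [-0.109, 3.139, -0.0]
ft_force: [0.4, 0.6, -2.1]
grip_width: 0.642
at [ 0.5743 -0.1236  0.1141] yaw 94.0 | turn units -0.00, then shift units [0.   0.29 1.09] q7 2.14 t 49.1 grip 55.85
```

```bash
python3 -m jog '[[[0.4,0.02,0.29,0.1,0],[0.4,0,0,0.4,0],[0.4,0,0,0.3,0],[0.4,0,0,0.2,0],[0.4,0,0,0.06,0],[0.4,0,0,0,0],[0.4,0,0,0,0]]]';python3 -c "
from h import *
s=get_state();print(s['ft_force'].round(1))
goto(.5735,-.1122,.0706,94)"
```

```text
time: 50.02
position: [0.5731, -0.1115, 0.0712]
tool_rot: [-0.11, 3.139, -0.0]
ft_force: [-0.5, 0.2, -2.6]
grip_width: 0.643
[-0.5  0.2 -2.6]
at [ 0.5731 -0.1115  0.0712] yaw 94.0 | turn units 0.00, then shift units [-0.01 -0.02  0.02] q7 2.15 t 50.0 grip 55.94
```

```bash
python3 -m jog '[[[0.4,0,0,0.05,0],[0.4,0,0,0.03,0],[0.4,0,0,0,0],[0.4,0,0,0,0]]]';python3 -c "
from h import *
s=get_state();print(s['ft_force'].round(1))
goto(.5735,-.1122,.0706,94)"
```

```text
time: 50.52
position: [0.5735, -0.1117, 0.0704]
tool_rot: [-0.109, 3.138, 0.002]
ft_force: [-5.1, 0.5, 14.3]
grip_width: 0.643
[-5.1  0.5 14.3]
at [ 0.5735 -0.1117  0.0704] yaw 94.0 | turn units -0.00, then shift units [ 0.   -0.01 -0.01] q7 2.16 t 50.5 grip 55.93
```

Contact. I'll release, go up, move clear, and compare with the starting picture.

```bash
python3 -m jog '[[[0.4,0,0,-0.04,0],[0.83,0,0,0,0],[0.83,0,0,0,0],[0.83,0,0,0,0],[0.83,0,0,-0.6,0],[0.83,0,0,-0.9,0],[0.83,0,0,-0.9,0],[0.83,0,0,-0.6,0],[0.83,0.3,-0.8,0,0],[0.83,0.3,-0.9,0,0]]]';  python3 -m jog '[[[0.83,0.3,-0.9,0,0],[0.83,0.3,-0.9,0,0],[0.83,0.3,-0.9,0,0],[0.83,0.3,-0.9,0,0],[0.83,0.3,-0.9,0,0],[0.83,0.3,-0.9,0,0],[0.83,0,0,0,0],[0.83,0,0,0,0]]]'
python3 - <<'E'
from h import *
snap('top','top3');snap('scene','scene3')
for f in('top0','top3'):
  W,im,r,T=cloud('top',f)
  for n,(x0,x1,y0,y1),zl in [('jar',(265,305,225,270),(.095,.12)),('cup',(310,352,220,260),(.07,.1)),('block',(355,396,215,258),(.075,.095)),('eraser',(165,205,150,190),(.01,.03)),('sharp',(425,465,160,192),(.015,.05))]:
    Q=W[y0:y1,x0:x1].reshape(-1,3);Q=Q[(Q[:,2]>zl[0])&(Q[:,2]<zl[1])]
    print(f,n,len(Q),Q.mean(0).round(4),np.round(cv2.minAreaRect((Q[:,:2]*1000).astype(np.float32))[0],1))
a,b=[np.load(f'pics/top{i}.npz')['im'][150:290,240:410] for i in(0,3)]
cv2.imwrite('pics/cmp.png',cv2.resize(np.hstack([a,b]),None,fx=2.3,fy=2.3)[:,:,::-1])
E
```

```text
time: 51.78
position: [0.5538, -0.1808, 0.1896]
tool_rot: [-0.114, 3.139, 0.0]
ft_force: [0.7, -0.7, 0.0]
grip_width: 0.829
time: 52.78
position: [0.4971, -0.4007, 0.189]
tool_rot: [-0.11, 3.14, 0.002]
ft_force: [-0.1, 1.5, -0.4]
grip_width: 0.83
top0 jar 778 [0.546  0.0627 0.1074] [545.8  62.6]
top0 cup 224 [ 0.5575 -0.0258  0.0828] [558.2 -24.8]
top0 block 721 [ 0.5696 -0.1132  0.0824] [ 570.3 -113.8]
top0 eraser 272 [0.709  0.2783 0.0172] [709.7 279.6]
top0 sharp 398 [ 0.6977 -0.2618  0.0293] [ 696.8 -262.2]
top3 jar 785 [0.5452 0.0632 0.1073] [545.4  63.5]
top3 cup 217 [ 0.5556 -0.0258  0.0833] [556.6 -24.6]
top3 block 732 [ 0.5681 -0.1108  0.0824] [ 568.8 -111.6]
top3 eraser 270 [0.709  0.2783 0.0172] [709.8 279.5]
top3 sharp 402 [ 0.6976 -0.262   0.0293] [ 696.8 -262.2]
```

View pics/cmp.png

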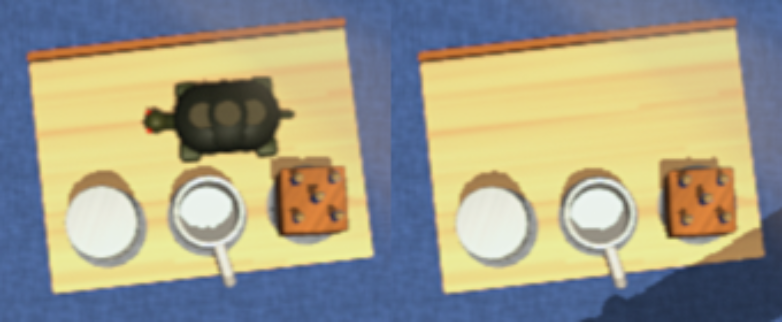

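View pics/scene3.png

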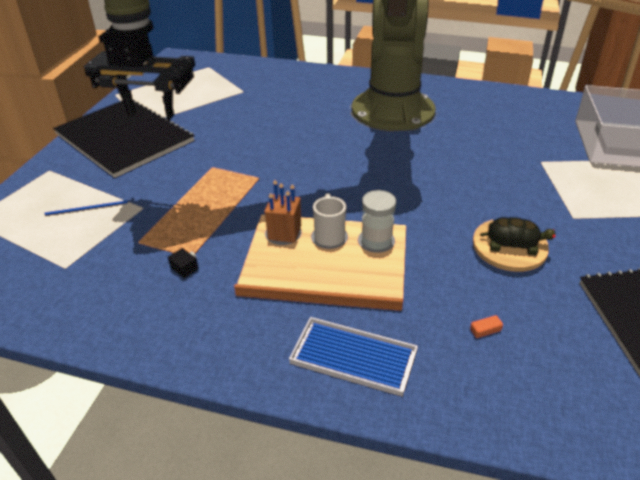

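The before/after pair shows the row back in place: jar (495,222), cup (598,213) and block (700,200) in the right half, each within about 3 mm of its start. The scene view shows the turtle standing on the stand at (517,240), everything upright and the gripper clear. I'll hand in.

```bash
python3 -c "
from bench import job
print(job.close_job())"
```

```text
the job is handed in; nothing more can be done
None
```

The job is done and handed in at about 53 s of the 131 s. I moved the block, jar and cup upright onto the mat, stood the turtle on the modelling stand, then put the cup, jar and block back where they started.

The last checks compared top-camera depth from before and after:

| Thing | Check result |
|---|---|
| Jar | about 1 mm from its start |
| Cup | about 2 mm from its start |
| Pencil block | about 3 mm from its start |
| Turtle | within about 4 mm of the stand's centre, on its feet |
| Eraser and sharpener | unmoved |

- **Turtle:** its offset was measured right after I released it. At the end I checked it only by eye in the scene picture, where it still stood on the stand.
- **Depth box:** an automatic box around the turtle gave a centre about 15 mm further out. It took in the head, so I used the shell's ends instead.
- **Stand centre:** my two readings of it differed by about 3 mm.
- **Placing forces:** setting the cup, jar and block back down pressed on the board with 14 to 19 N before I let go.

No check failed.

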